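# Roll down the new abrasive sheet

## Task

Bed down the fresh abrasive between the two slots of the sprung, sloping platen: take the push block by its handle, lay its flat sole on the aluminium roller and roll the roller under it from the near slot to the far slot, pressing on the roller with about 12 N all the way and never with more than 20 N. Do not touch the roller with the gripper. Leave the roller at rest in the far slot and set the push block back flat on the middle of its rubber mat, with the other things on the bench left where they are.

Things in the scene. Friction and masses are not known exactly. Their poses are not given: they have to be found in the camera images.
- board: fixed steel base plate 190 mm (its x) by 300 mm (its y), 12 mm thick; origin at the centre of its underside, on the bench. z up, y points from the roller's start to the far slot. On it, in a tilting cradle, the platen: a plywood plate 145 mm (x) by 270 mm (y) under red-brown abrasive in three pieces, with two slots 12 mm wide and 13 mm deep across it (along x), 105 mm apart
- start_slot (a point): middle of the near slot's mouth, 70 mm above the bench, at y = -50 mm of the board; same axes. The cradle tilts about it: it is clamped with the abrasive sloping up or down towards the far slot by up to 5 degrees (not given, other each time). In it the platen is hinged at y = -135 mm and sprung at the other end: stiff near the hinge, pressed it gives 1 to 4 millimetres at the far slot
- mark (a point): middle of the far slot's mouth, at y = +55 mm of the board, given for a level platen, 70 mm above the bench (truly up to 9 mm higher or lower with the slope); same axes as the board. The roller has to end resting in this slot
- roller: plain aluminium roller, 40 mm diameter, 110 mm long, 0.2 to 0.4 kg. Origin at its middle, on its axis, 89 mm above the bench at the start (sunk 1 mm into the slot; climbing out adds a few newtons); its x is the roller's axis (across the board), the other axes turn as it rolls. It starts resting in the near slot. Under a flat thing that does not slip it rolls half as far as that thing moves. Let go in a slot it stays; let go between them it may roll away down the slope
- block: loose push block, 0.3 kg: flat sole 80 mm (its x) by 180 mm (its y), 22 mm thick, rubber underneath, and across its middle an upright wooden bar handle 66 mm (x) by 26 mm thick (y, the way to pinch it), from 22 to 67 mm above the underside. Origin at the centre of its underside, z up. It starts on the mat; it is moved over the roller along its long y axis
- block_handle (a point): middle of the push block's handle, 44 mm above its underside; same axes as the block
- mat: fixed black rubber mat 140 mm (its x) by 230 mm (its y), 4 mm thick, origin at the centre of its underside on the bench; the push block belongs on its middle
- can: bystander: open red plastic beaker, 72 mm across, 95 mm tall; origin at the centre of its underside
- wrench: bystander: steel open-ended wrench lying on the bench, about 180 mm long, its x axis along it
- collar: bystander: steel ring 60 mm across, 20 mm high, lying flat; origin at the centre of its underside
- glue: bystander: white plastic bottle 56 mm across, 130 mm tall; origin at the centre of its underside
- offcut: bystander: wooden offcut 90 x 50 x 30 mm; origin at the centre of its underside
- brush: bystander: bench brush lying on the bench, its x axis along it
- dowel: bystander: short wooden dowel standing on end, 34 mm across, 60 mm tall; origin at the centre of its underside
There are look-alikes about, which are no part of the job. Of the things that look like the block, take the one that is farthest from the robot's base at the start. Leave any blue look-alike of the roller alone.

How it is judged:
By the outcome, as a careful person would: the job done as asked, in the order asked, and still so for the second after the job is handed in, with the robot touching nothing.
It also fails if it takes over 67 s, if anything falls off the work surface, if the arm or the gripper's body presses on something with over 40 N, if the wrist force passes 120 N, or if a joint passes its speed limit or range.

## Robot

A 6-joint arm with a two-finger parallel gripper is mounted at the origin on the work surface. World frame = base frame: x ahead of the robot, y to its left, z up, the work surface at z = 0. Lengths are in mm, angles in rad, forces in N, time in s.
With the tool pointing down it reaches from about 250 to 725 mm from the base axis. Payload 4 kg.
Tool frame: the origin (TCP) lies at the very end of the fingers, on their centre line; the grasp point (between the pads) lies bot.hold_point_z behind it (bot.hold_point_z is the distance from the TCP to the grasp point, in mm); z points along the fingers, x is the direction in which the jaws open and shut, and the axes are right-handed (so a half turn about z gives the same grasp; the last joint's range is limited). The gripper opens to 85 mm and grips with 20 to 120 N. Pads are 22 mm wide; open, the fingers measure 114 mm over their backs; the gripper's body (76 mm by 85 mm) begins 54 mm behind the grasp point. The pads swing forward as they close: fully open they stand 13 mm farther back than shut.
Start: joints at [1.346, 0.241, 0.005, 1.335, 0, 1.571], TCP at [111.454, 487.419, 231.306] pointing down, gripper open.
Joint ranges: [-2.72, 2.72], [-1.05, 1.87], [-1.09, 1.28], [-1.99, 2.15], [-1.42, 1.44], [-3.14, 3.14]. Speed limits (rad/s): [2.79, 2.79, 3.14, 3.14, 3.14, 3.14].

## Interface

Orientations are given as a rotation vector (axis times angle).
In Python, from bench import bot, camera, camera_info, sign_off, boxes_of, trace, place_of gives the robot as it stands.
- The arm moves only by the tool arm_command, never from a script. Its argument "increments" is a list of rows, each a list of 5 numbers: the shift along the tool's x, y, z in m, then the turn about the tool's z in degrees, then the gripper command: -1 is shut, 1 is fully open, values between are in proportion. A call has 1 to 10 rows; each row shifts and turns the commanded pose from where the row before left it, along the tool's axes as they then stand; what a row does not reach is not made up. A row lasts 1/12 s, in which the tool goes at most 41.7 mm and 7.16 degrees, less where a joint would pass 70% of its speed; a pose out of reach is approached as far as the arm can. A call with a gripper value outside its range is refused whole. The fingers move at their own pace and stop on an object; "newtons" is the grip in N (left out, the last holds). Time passes only in rows, so rows that do not move let the fingers close. It gives the time, the measured TCP pose, the force and the opening at its end, in the units of the state.
- bot.sense(): the state, without advancing time (a new reading comes with each control period).
- camera(name): name is "side" or "top"; returns (picture, depth): 400x640x3 uint8, blue, green, red; 400x640 float32, mm along the optical axis (not along the pixel's ray), 0 where there is no reading.
- camera_info(name): a dict with "fx", "fy", "cx", "cy" (pixels), "R" (3x3) and "t" (3): a world point X has camera coordinates R X + t. Camera axes: x right, y down, z forward; pixel columns grow to the right and rows downward; lengths in mm; the calibration is good to about 2 mm. A picture is of the moment at which its call begins. camera_info takes no time and is no camera call.
- sign_off(): hands the job in, once; it reports no verdict.
Trained networks look in the newest picture that a camera, given by its name, has taken for a name from the list of things; names that differ only in an ending like _2 or _b are one class to them, and where a whole thing is asked for, a point or a joint stands for the part that bears it (a point fixed in the world has none). Each returns a list of dicts, best first, with "score" (0 to 1); they miss things now and then, are a little off and sometimes report something else, mostly with a low value. They report only what shows in the picture. A call takes as long as a camera call. They do not tell look-alikes from the thing itself.
- boxes_of(camera, query): "xy" ([column, row] in pixels, amid what is visible of it).
- trace(camera, query): "region" (400x640 bool, what is visible of it) and "xy" ([column, row] in pixels, amid what is visible of it).
- place_of(camera, query): "xy" ([column, row] in pixels: a listed point, or the origin of a listed thing).
The state is a dict: "time": time; "joint_pos": joint angles; "dq": joint speeds; "joint_torque": joint torques, N m; "position": TCP position; "tool_rot": TCP orientation; "force": force on the tool from outside, world axes, zero at the start; "torque": the same for the moment, N m; "grip_width": finger opening in mm.
Only numpy, scipy, OpenCV 4.12 (cv2) and the standard library are available. Lean on these libraries where they do the work, as an engineer would, in place of code of your own. Each camera call takes 0.05 s, during which the arm holds its last target.

## Working session

There is one attempt and no reset: what is moved stays moved. The work goes in short steps, Python scripts to look and compute and a tool call to move; the robot and the scene stay as the last step left them, time stands still between calls to the robot, and variables do not carry over. Pictures are saved under pics/ and viewed, and the job is handed in when it is done.

Besides the shell and the picture viewer there is one more tool, called after "Request:" as name([rows], argument=value, ...), one row to a line, values as JSON. arm_command: Moves the arm, as the interface text tells. Its arguments: {"type":"object","properties":{"increments":{"type":"array","items":{"type":"array","items":{"type":"number"}}},"newtons":{"type":"number"}},"required":["increments"]}

```bash
ls; mkdir -p pics; python3 - <<'E'
from bench import *
import cv2,numpy as np
print(bot.sense(), bot.hold_point_z)
for n in ("top","side"):
    p,d=camera(n); cv2.imwrite(f"pics/{n}0.png",p); np.save(f"pics/{n}0d.npy",d)
    i=camera_info(n); print(n,i)
E
```

```text
pics
{'time': 0.0, 'joint_pos': array([ 1.34597100e+00,  2.41416204e-01,  3.70700652e-03,  1.33522342e+00,
       -1.27961414e-05,  1.57079400e+00]), 'dq': array([ 7.26747468e-04,  8.76380753e-05, -1.14983119e-03,  1.80312399e-04,
       -2.16916600e-04, -1.79958764e-03]), 'joint_torque': array([-5.10702266e-04, -3.72324550e+01,  2.52404183e+01,  1.70813635e-02,
        3.30604928e-05, -2.25552952e-06]), 'position': array([111.32683685, 486.78164434, 230.40480071]), 'tool_rot': array([ 2.45556083,  1.95739389, -0.00261038]), 'force': array([-0.02877697,  0.39211976, -0.1782125 ]), 'torque': array([-0.0119453 ,  0.00246597,  0.06162509]), 'grip_width': 85.47106817152023} 18.700000000000003
top {'fx': 405.313556814488, 'fy': 405.313556814488, 'cx': 318.7770309468621, 'cy': 196.17719614692962, 'R': array([[ 0.00543942, -0.99997784, -0.00383893],
       [-0.9900479 , -0.00484546, -0.14064732],
       [ 0.14062561,  0.00456577, -0.99005232]]), 't': array([  -8.61587398,  524.83561318, 1245.47027553])}
side {'fx': 478.1200643475321, 'fy': 478.1200643475321, 'cx': 312.69548410431787, 'cy': 198.5071502442324, 'R': array([[ 0.65917615, -0.75176278, -0.01842635],
       [-0.509466  , -0.4284292 , -0.74625251],
       [ 0.55311048,  0.50129946, -0.66540789]]), 't': array([-356.72262318,  310.08856112, 1014.75134331])}
```

View pics/top0.png

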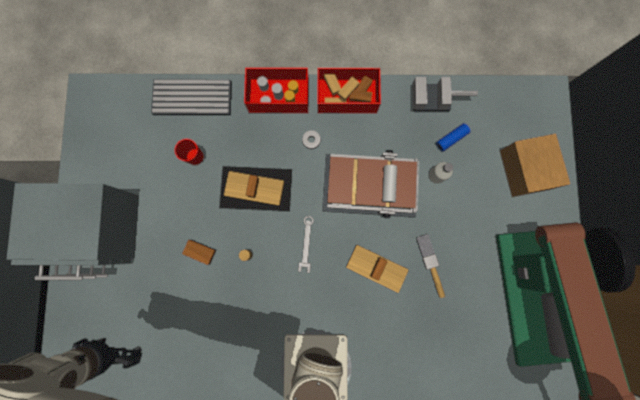

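View pics/side0.png

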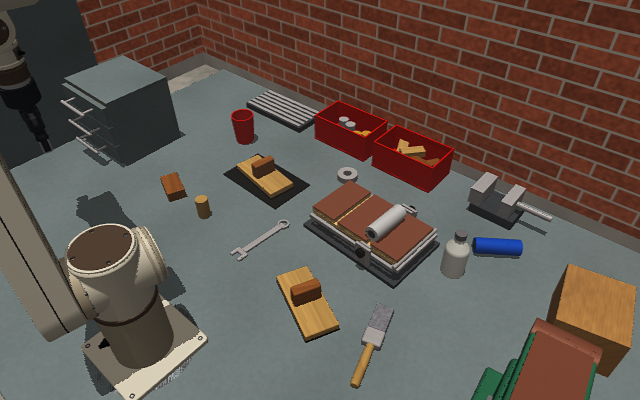

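The top view shows the block on its mat at about (253,187), with a look-alike nearer the base at (378,268). The roller sits in the near slot at (390,182) and the far slot is at about column 354. The board's y axis points image-left, which is world +y. Next I'll measure.

```bash
cat > h.py <<'E'
from bench import *
import cv2,numpy as np
I={n:camera_info(n) for n in("top","side")}
def ray(n,xy):
    i=I[n];v=np.array([(xy[0]-i['cx'])/i['fx'],(xy[1]-i['cy'])/i['fy'],1.]);R=i['R']
    return -R.T@i['t'],R.T@v
def atz(n,xy,z):
    o,v=ray(n,xy);return o+v*(z-o[2])/v[2]
def cloud(n,d,m=None):
    i=I[n];r,c=np.nonzero((d>0) if m is None else (m&(d>0)));z=d[r,c]
    P=np.stack([(c-i['cx'])/i['fx']*z,(r-i['cy'])/i['fy']*z,z],1)
    return (P-i['t'])@i['R'], r,c   # R^T(P-t)
def proj(n,X):
    i=I[n];p=i['R']@np.asarray(X,float)+i['t'];return [p[0]/p[2]*i['fx']+i['cx'],p[1]/p[2]*i['fy']+i['cy']]
def tri(xa,xb):
    o1,v1=ray("top",xa);o2,v2=ray("side",xb)
    A=np.stack([v1,-v2],1);s=np.linalg.lstsq(A,o2-o1,rcond=None)[0]
    return (o1+v1*s[0]+o2+v2*s[1])/2, np.linalg.norm(o1+v1*s[0]-o2-v2*s[1])
E
python3 - <<'E'
from h import *
np.set_printoptions(precision=1,suppress=True)
for n in("top","side"):
    p,d=camera(n);np.save(f"pics/{n}1d.npy",d);cv2.imwrite(f"pics/{n}1.png",p)
    for q in("block","mat","board","roller"):
        for k,t in enumerate(trace(n,q)):
            if t['score']<.3: continue
            P,r,c=cloud(n,d,t['region'])
            np.save(f"pics/{n}_{q}_{k}.npy",t['region'])
            print(n,q,k,round(t['score'],2),t['xy'],len(P),np.median(P,0),np.percentile(P,[2,98],axis=0).ravel())
    for q in("block_handle","block","start_slot","mark","roller","mat","board"):
        print(n,q,[(round(t['score'],2),np.array(t['xy'])) for t in place_of(n,q) if t['score']>.3])
print(bot.sense()['time'])
E
```

```text
top block 0 0.83 [373.9, 268.9] 1518 [ 300.9 -183.1   23.3] [ 243.4 -272.5    3.5  359.9 -102.3   69.7]
top block 1 0.82 [254.4, 188.3] 1514 [549.1 200.   27.4] [505.9 116.5   4.1 600.1 293.9  74.3]
top mat 0 0.94 [253.7, 176.4] 1596 [551.5 193.6   5.2] [484.   88.2  -0.2 623.6 314.4  11.4]
top board 0 0.92 [368.3, 185.4] 4956 [ 554.9 -154.7   69.3] [ 469.2 -305.    10.   651.5  -25.9   75.8]
top board 1 0.41 [257.3, 189.7] 1427 [550.2 196.8  27.6] [506.6 116.2   9.6 597.5 288.8  74.5]
top roller 0 0.9 [387.1, 183.0] 478 [ 553.3 -216.6  106.2] [ 501.4 -236.1   90.6  607.9 -199.3  113. ]
top roller 1 0.85 [454.2, 138.6] 456 [ 719.1 -436.8   36.5] [ 681.7 -485.8    1.7  763.4 -390.2   44. ]
top block_handle [(0.58, array([380.8, 268.5]))]
top block [(0.67, array([375. , 268.4])), (0.59, array([254. , 190.7]))]
top start_slot [(0.71, array([388.2, 184.2]))]
top mark [(0.66, array([355.5, 178.2]))]
top roller [(0.89, array([391.1, 180.6])), (0.89, array([453.8, 138.1]))]
top mat [(0.84, array([254. , 188.9]))]
top board [(0.69, array([372.1, 183.6])), (0.57, array([300.3, 243.3]))]
side 
[... 341 characters left out ...]
  65.3] [ 465.8 -320.3    3.1  639.3  -40.3   71.4]
side roller 0 0.77 [499.7, 246.8] 811 [ 714.  -447.6   31.6] [ 679.8 -494.8    3.5  754.5 -395.7   40.6]
side roller 1 0.68 [385.6, 223.2] 693 [ 544.5 -229.7  102.2] [ 500.2 -243.7   78.1  608.5 -207.5  109.2]
side block_handle [(0.92, array([263.8, 168.4])), (0.57, array([308.7, 291.7]))]
side block [(0.75, array([306.9, 304.3])), (0.61, array([264.7, 179.3]))]
side start_slot [(0.55, array([389.2, 225.7]))]
side mark [(0.63, array([352.3, 204.3]))]
side roller [(0.81, array([496.8, 243.3])), (0.76, array([383.9, 222.3])), (0.56, array([354.1, 207.3]))]
side mat [(0.77, array([263.7, 179.3]))]
side board [(0.76, array([368.1, 235.5]))]
1.3
```

```bash
cat > m.py <<'E'
from h import *
np.set_printoptions(precision=2,suppress=True)
for n in("top","side"):
    p=cv2.imread(f"pics/{n}1.png");d=np.load(f"pics/{n}1d.npy")
    # mat rect
    print(n)
    # bench z offset
    P,r,c=cloud(n,d)
    m=(P[:,0]>420)&(P[:,0]<470)&(abs(P[:,1])<60)&(abs(P[:,2])<30); print(" bench z",np.median(P[m,2]),P[m,2].std())
    def col(P,r,c): return p[r,c].astype(int)
    C=col(P,r,c)
    # mat+block : dark or within rect
    m=(P[:,0]>450)&(P[:,0]<650)&(P[:,1]>60)&(P[:,1]<340)&(C.max(1)<50)&(P[:,2]<15)
    X=np.array([atz(n,(a,b),4)[:2] for a,b in zip(c[m],r[m])],np.float32)
    print(" mat",m.sum(),cv2.minAreaRect(X))
    # block top wood yellow
    for nm,lo,hi in(("sole",18,40),("handle",58,85)):
        m=(P[:,0]>450)&(P[:,0]<650)&(P[:,1]>60)&(P[:,1]<340)&(P[:,2]>lo)&(P[:,2]<hi)
        zz=26 if nm=="sole" else 71
        X=np.array([atz(n,(a,b),zz)[:2] for a,b in zip(c[m],r[m])],np.float32)
        print(" ",nm,m.sum(),np.median(P[m,2]),cv2.minAreaRect(X),X.mean(0))
    # platen: red-brown
    hsv=cv2.cvtColor(p,cv2.COLOR_BGR2HSV)[r,c].astype(int)
    m=(P[:,0]>450)&(P[:,0]<660)&(P[:,1]>-330)&(P[:,1]<-10)&(P[:,2]>50)&(P[:,2]<95)&(hsv[:,0]<12)&(hsv[:,1]>80)&(hsv[:,2]>60)
    Q=P[m];
    for _ in range(5):
        A=np.c_[Q[:,:2],np.ones(len(Q))];s=np.linalg.lstsq(A,Q[:,2],rcond=None)[0];e=Q[:,2]-A@s;Q=Q[abs(e)<3*max(e.std(),1)]
    print(" platen",len(Q),s,"std",e.std(),"slopes deg",np.degrees(np.arctan(s[:2])))
    X=np.array([atz(n,proj(n,q),70)[:2] for q in Q],np.float32); print("  rect",cv2.minAreaRect(X))
    # roller
    m=(P[:,0]>450)&(P[:,0]<660)&(P[:,1]>-330)&(P[:,1]<-10)&(P[:,2]>90)&(P[:,2]<130)
    print(" roller",m.sum(),cv2.minAreaRect(P[m,:2].astype(np.float32)),np.percentile(P[m,2],98))
E
python3 m.py
python3 - <<'E'
import sys;sys.path.insert(0,'.')
from h import *
np.set_printoptions(precision=1,suppress=True)
print("mark",tri((355.5,178.2),(352.3,204.3)),"start",tri((388.2,184.2),(389.2,225.7)),"roller",tri((391.1,180.6),(383.9,222.3)),"mat",tri((254,188.9),(263.7,179.3)),"block",tri((254,190.7),(264.7,179.3)))
a=cv2.imread('pics/top1.png')[140:225,300:440];cv2.imwrite('pics/a.png',cv2.resize(a,None,fx=5,fy=5,interpolation=2))
a=cv2.imread('pics/side1.png')[160:300,280:450];cv2.imwrite('pics/b.png',cv2.resize(a,None,fx=4,fy=4,interpolation=2))
E
```

```text
top
 bench z 1.7150891017663425 3.6728096825972547
 mat 1181 ((554.6873779296875, 200.73348999023438), (223.96803283691406, 134.69732666015625), 87.67460632324219)
  sole 1176 27.110668989455075 ((551.561767578125, 203.96475219726562), (180.6651611328125, 80.69001770019531), 80.13826751708984) [550.61 202.93]
  handle 187 71.66030426070847 ((551.6358032226562, 203.3051300048828), (27.423084259033203, 66.20758819580078), 80.53006744384766) [551.47 203.43]
 platen 3165 [ 0.   -0.   70.27] std 2.4728074075965565 slopes deg [ 0.01 -0.14]
  rect ((565.8756103515625, -170.55653381347656), (269.46112060546875, 144.7401885986328), 86.53575134277344)
 roller 481 ((555.6128540039062, -218.94180297851562), (38.89833450317383, 111.01174926757812), 86.8035659790039) 113.03418095291572
side
 bench z -1.3457925117200735 3.255085513541348
 mat 1079 ((551.3869018554688, 194.51681518554688), (230.69345092773438, 139.87657165527344), 87.73092651367188)
  sole 863 24.177748055209232 ((549.203369140625, 196.47317504882812), (183.9718780517578, 86.75050354003906), 80.2719955444336) [542.23 184.63]
  handle 177 67.80555203785417 ((545.0114135742188, 192.3216094970703), (36.61708068847656, 70.27533721923828), 81.58615112304688) [545.36 193.82]
 platen 3501 [-0.   -0.01 68.04] std 1.6124663098221919 slopes deg [-0.06 -0.29]
  rect ((564.4623413085938, -174.6598358154297), (269.3860778808594, 145.8417510986328), 86.79395294189453)
 roller 601 ((556.5907592773438, -224.55967712402344), (38.47588348388672, 116.72555541992188), 85.77180480957031) 109.2435826851358
mark (array([ 572.7, -115.8,   72.6]), np.float64(10.297870961959402)) start (array([ 562.4, -224.5,   70.1]), np.float64(10.531655348838349)) roller (array([ 562.4, -222.2,   84.1]), np.float64(14.044142417882492)) mat (array([554.1, 206.6,  -4.6]), np.float64(0.7031663170803663)) block (array([550.5, 203.5,  -1.2]), np.float64(8.12310481505693))
```

```bash
ls pics
```

```text
a.png
b.png
side0.png
side0d.npy
side1.png
side1d.npy
side_block_0.npy
side_block_1.npy
side_board_0.npy
side_mat_0.npy
side_roller_0.npy
side_roller_1.npy
top0.png
top0d.npy
top1.png
top1d.npy
top_block_0.npy
top_block_1.npy
top_board_0.npy
top_board_1.npy
top_mat_0.npy
top_roller_0.npy
top_roller_1.npy
```

```bash
cat >> m.py <<'E'
print("---")
for n in("top","side"):
    d=np.load(f"pics/{n}1d.npy");P,r,c=cloud(n,d)
    for nm,b in (("glue",(500,680,-450,-325,20,160)),("collar",(630,760,-30,120,8,40)),("look",(220,380,-300,-80,50,90)),("wr",(320,520,-40,100,4,20))):
        m=(P[:,0]>b[0])&(P[:,0]<b[1])&(P[:,1]>b[2])&(P[:,1]<b[3])&(P[:,2]>b[4])&(P[:,2]<b[5]);Q=P[m]
        if len(Q): print(n,nm,len(Q),np.percentile(Q,[3,50,97],axis=0).ravel())
    # bench slopes near board
    m=(P[:,0]>420)&(P[:,0]<720)&(P[:,1]>-320)&(P[:,1]<80)&(abs(P[:,2])<12);Q=P[m]
    A=np.c_[Q[:,:2],np.ones(len(Q))];print("bench",np.linalg.lstsq(A,Q[:,2],rcond=None)[0]*[1000,1000,1],len(Q))
    m=(P[:,0]>505)&(P[:,0]<625)&(P[:,1]>-305)&(P[:,1]<-40)&(P[:,2]>40)&(P[:,2]<90)
    Q=P[m]
    for lo in range(-305,-40,22):
        q=Q[(Q[:,1]>lo)&(Q[:,1]<lo+22),2]; print(lo+11,len(q),np.round(np.median(q),1),end=' | ')
    print()
E
python3 m.py | sed -n '/---/,$p'
```

```text
---
top glue 367 [ 573.3  -404.89   29.21  592.63 -378.04   88.57  621.43 -360.78  132.38]
top collar 255 [644.26 -28.66   9.81 710.8   20.39  20.12 741.62  49.99  26.1 ]
top look 200 [ 273.02 -207.04   57.81  300.13 -187.92   67.3   329.81 -167.38   71.45]
top wr 663 [325.05 -35.8    4.11 425.86  31.26   6.28 516.24  96.64  14.32]
bench [-1.82  0.18  2.64] 5782
-294 267 70.9 | -272 268 71.5 | -250 217 71.3 | -228 5 72.5 | -206 110 70.8 | -184 275 70.5 | -162 275 71.0 | -140 271 71.0 | -118 264 62.5 | -96 265 70.6 | -74 270 70.7 | -52 266 70.4 | -30 39 70.5 | 
side glue 909 [ 572.37 -418.01   22.99  584.75 -397.26   79.31  609.56 -370.24  129.23]
side collar 232 [686.14  -9.66   8.49 712.78  18.2   17.06 740.46  44.2   21.63]
side look 396 [ 268.2  -212.99   51.46  296.84 -193.86   64.18  326.51 -172.36   68.07]
side wr 291 [328.01 -37.25   4.15 424.52  27.06   6.24 504.94  41.7   11.85]
bench [  0.79 -12.48  -0.78] 5681
-294 346 68.9 | -272 335 68.9 | -250 371 69.0 | -228 69 68.6 | -206 10 63.8 | -184 217 68.2 | -162 285 68.4 | -140 285 68.1 | -118 263 65.6 | -96 267 67.9 | -74 262 67.7 | -52 253 67.7 | -30 8 66.9 |
```

View pics/a.png

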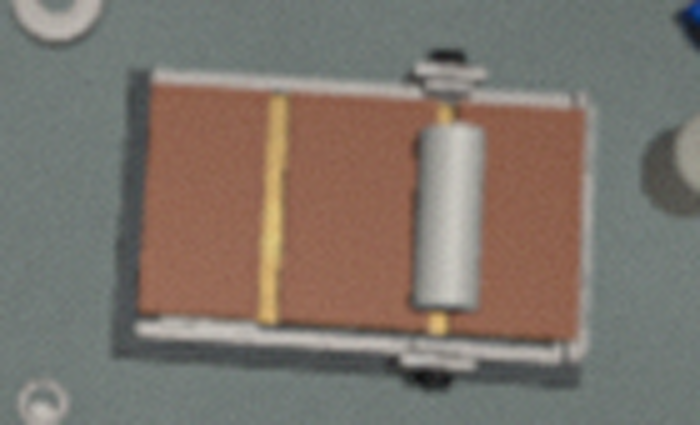

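View pics/b.png

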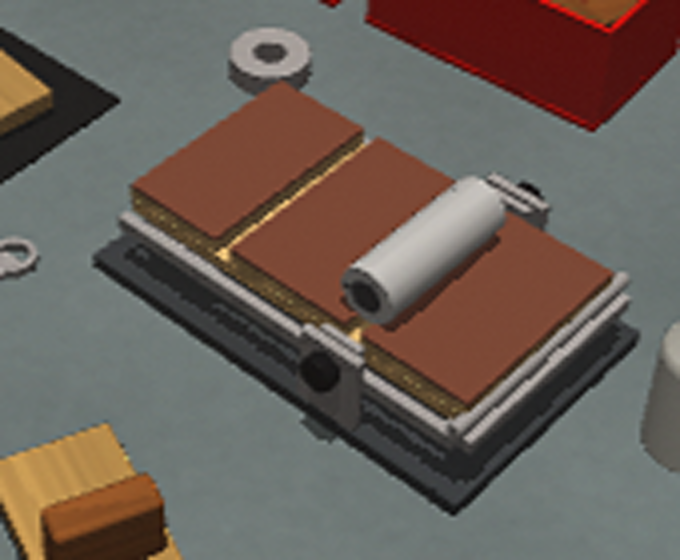

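The block's long axis is at about 80.2° in world, the mat at 87.7° and the board at 86.6°. The platen is nearly level, at about -0.2°. The glue bottle is about 140 mm behind the near slot, so I'll start with the handle only about 36 mm behind the roller. First move is to above the handle.

Request:
arm_command([
  [-0.0115, 0.0267, 0, -3.1, 1],
  [-0.0115, 0.0267, 0, 0, 1],
  [-0.0115, 0.0267, 0, 0, 1],
  [-0.0115, 0.0267, 0, 0, 1],
  [-0.0115, 0.0267, 0, 0, 1],
  [-0.0115, 0.0267, 0, 0, 1],
  [-0.0115, 0.0267, 0, 0, 1],
  [-0.0115, 0.0267, 0, 0, 1],
  [-0.0115, 0.0267, 0, 0, 1],
  [-0.0115, 0.0267, 0, 0, 1],
])

```text
time: 2.13
position: [355.3, 326.5, 231.4]
tool_rot: [-2.403, -2.024, -0.001]
force: [0.4, -0.1, -0.2]
grip_width: 85.5
```

Request:
arm_command([
  [-0.0115, 0.0267, 0.01, 0, 1],
  [-0.0115, 0.0267, 0.01, 0, 1],
  [-0.0115, 0.0267, 0.01, 0, 1],
  [-0.0115, 0.0267, 0.01, 0, 1],
  [-0.0115, 0.0267, 0.01, 0, 1],
  [-0.0115, 0.0267, 0.01, 0, 1],
  [-0.0115, 0.0267, 0.01, 0, 1],
  [-0.0115, 0.0267, 0.01, 0, 1],
  [0, 0, 0, 0, 1],
  [0, 0, 0, 0, 1],
])

```text
time: 2.97
position: [549.4, 199.2, 150.0]
tool_rot: [-2.405, -2.02, 0.003]
force: [0.3, 0.1, -0.2]
grip_width: 85.3
```

```bash
python3 - <<'E'
from h import *
s=bot.sense();T=s['position'];print(T)
for n in("top","side"):
    p,d=camera(n)
    for z in (T[2],71): 
        q=proj(n,[T[0],T[1],z]);cv2.circle(p,(round(q[0]),round(q[1])),1,(0,255,0) if z!=71 else (255,0,255),-1)
    q=proj(n,[T[0],T[1],100]);x,y=int(q[0]),int(q[1])
    cv2.imwrite(f"pics/{n}2.png",cv2.resize(p[max(0,y-60):y+60,x-75:x+75],None,fx=5,fy=5,interpolation=2))
E
```

```text
[549.39363861 199.23383998 150.00223491]
```

View pics/side2.png

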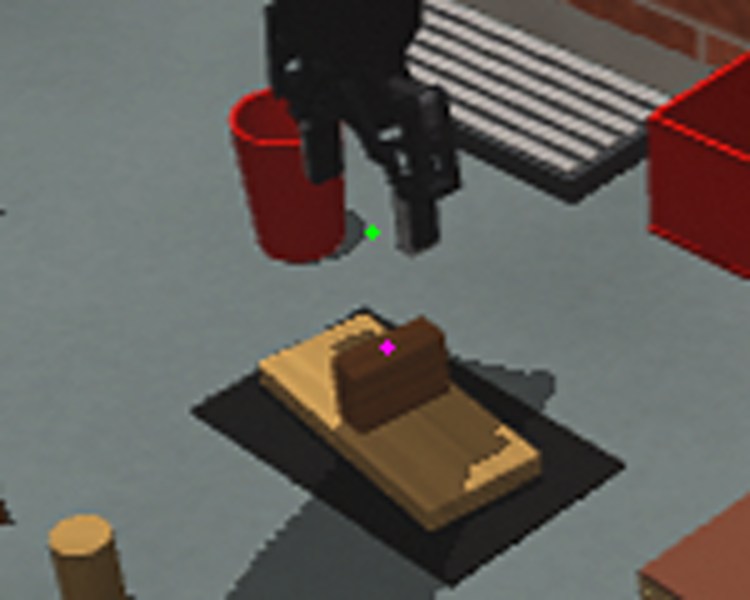

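View pics/top2.png

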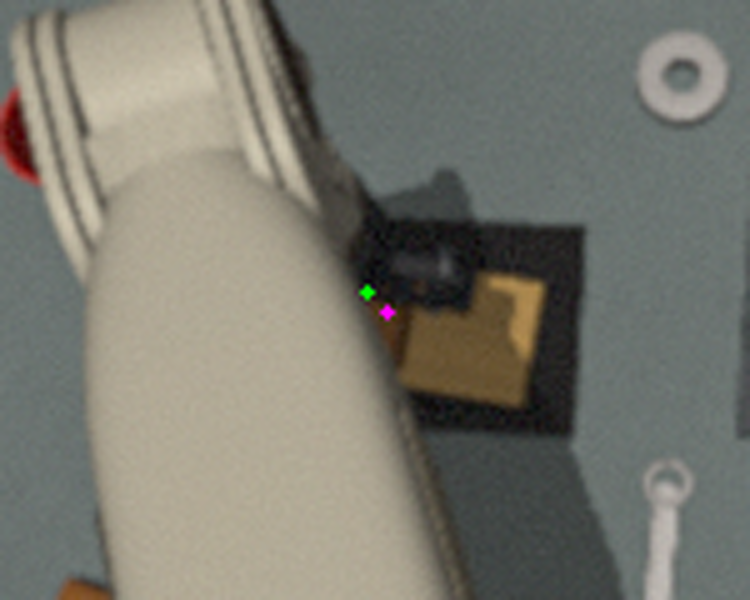

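The projected tool axis lands on the middle of the handle top in both views (magenta dot), so I'm descending.

Request:
arm_command([
  [0, 0, 0.02, 0, 1],
  [0, 0, 0.02, 0, 1],
  [0, 0, 0.02, 0, 1],
  [0, 0, 0.02, 0, 1],
  [0, 0, 0.015, 0, 1],
  [0, 0, 0.012, 0, 1],
  [0, 0, 0.008, 0, 1],
  [0, 0, 0.002, 0, 1],
  [0, 0, 0, 0, 1],
  [0, 0, 0, 0, 1],
], newtons=100)

```text
time: 3.9
position: [549.4, 201.2, 35.4]
tool_rot: [2.402, 2.025, 0.002]
force: [0.2, -0.1, -0.4]
grip_width: 85.4
```

Request:
arm_command([
  [0, 0, 0, 0, 0],
  [0, 0, 0, 0, -0.2],
  [0, 0, 0, 0, -0.3],
  [0, 0, 0, 0, -0.4],
  [0, 0, 0, 0, -0.5],
  [0, 0, 0, 0, -1],
  [0, 0, 0, 0, -1],
  [0, 0, 0, 0, -1],
], newtons=100)

```text
time: 4.57
position: [549.6, 200.7, 34.9]
tool_rot: [2.403, 2.024, 0.002]
force: [0.7, -0.8, 3.7]
grip_width: 24.7
```

Request:
arm_command([
  [0, 0, -0.005, 0, -1],
  [0, 0, -0.015, 0, -1],
  [0, 0, -0.03, 0, -1],
  [0, 0, -0.03, 0, -1],
  [0, 0, -0.03, 0, -1],
  [0, 0, -0.03, 0, -1],
  [0, 0, -0.02, -3.2, -1],
  [0, 0, -0.005, -3.2, -1],
  [0, 0, 0, 0, -1],
  [0, 0, 0, 0, -1],
])

```text
time: 5.4
position: [548.4, 200.2, 198.5]
tool_rot: [-2.287, -2.153, 0.003]
force: [0.1, -0.1, -4.8]
grip_width: 24.8
```

Request:
arm_command([
  [0, 0, 0, 0, -1],
  [0, 0, 0, 0, -1],
  [0, 0, 0, 0, -1],
])

```text
time: 5.65
position: [548.2, 200.2, 197.7]
tool_rot: [-2.286, -2.154, 0.004]
force: [0.5, -0.1, -2.3]
grip_width: 24.8
```

```bash
python3 - <<'E'
from h import *
s=bot.sense();print(s)
R=cv2.Rodrigues(np.array(s['tool_rot']))[0];print(R, np.degrees(np.arctan2(R[1,0],R[0,0])))
for n in("top","side"):
    p,d=camera(n);cv2.imwrite(f"pics/{n}3.png",p)
E
```

```text
{'time': 5.65, 'joint_pos': array([ 3.50137822e-01,  4.24742486e-01,  1.78837003e-01,  1.32794285e+00,
       -3.66571894e-05,  4.09669858e-01]), 'dq': array([ 0.00157632, -0.00459739,  0.00971469, -0.00069115,  0.0006213 ,
       -0.00077724]), 'joint_torque': array([-3.47538764e-03, -4.76863503e+01,  2.63270259e+01,  2.56946578e-02,
       -3.83897539e-03,  4.53129920e-03]), 'position': array([548.21213537, 200.18683404, 197.74866564]), 'tool_rot': array([-2.28571705, -2.15353915,  0.00442638]), 'force': array([ 0.50268541, -0.0688456 , -2.32565795]), 'torque': array([-0.05792211,  0.02849651, -0.00233201]), 'grip_width': 24.8382793617337}
[[ 0.05949504  0.99822452 -0.00285425]
 [ 0.99822782 -0.05949833 -0.00108135]
 [-0.00124926 -0.00278485 -0.99999534]] 86.58916848746566
```

View pics/side3.png

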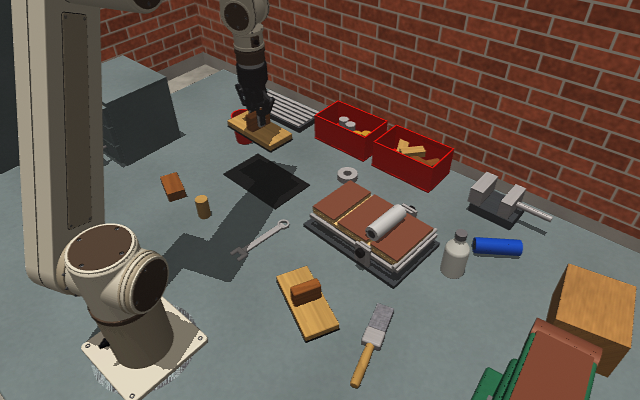

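The block is held level at about (250,130), and the mat, roller and bystanders haven't moved. Carrying it over to the roller.

Request:
arm_command([
  [-0.01, 0.002, 0, 0, -1],
  [-0.02, 0.002, 0, 0, -1],
  [-0.03, 0.002, 0, 0, -1],
  [-0.03, 0.002, 0, 0, -1],
  [-0.03, 0.002, 0, 0, -1],
  [-0.03, 0.002, 0, 0, -1],
  [-0.03, 0.002, 0, 0, -1],
  [-0.03, 0.002, 0, 0, -1],
  [-0.03, 0.002, 0, 0, -1],
  [-0.03, 0.002, 0, 0, -1],
])

```text
time: 6.58
position: [552.6, -72.5, 199.4]
tool_rot: [2.286, 2.154, -0.0]
force: [-0.5, -0.3, -2.6]
grip_width: 24.9
```

Request:
arm_command([
  [-0.03, 0.002, 0, 0, -1],
  [-0.03, 0.002, 0, 0, -1],
  [-0.03, 0.002, 0, 0, -1],
  [-0.03, 0.002, 0, 0, -1],
  [-0.03, 0.002, 0, 0, -1],
  [-0.024, 0.002, 0, 0, -1],
  [-0.01, 0.001, 0, 0, -1],
  [-0.003, 0, 0, 0, -1],
  [0, 0, 0, 0, -1],
  [0, 0, 0, 0, -1],
])

```text
time: 7.42
position: [554.8, -256.8, 199.2]
tool_rot: [-2.285, -2.155, -0.0]
force: [-0.6, 0.2, -2.7]
grip_width: 25.0
```

```bash
python3 - <<'E'
from h import *
s=bot.sense();print(s['position'],s['force'])
R=cv2.Rodrigues(np.array(s['tool_rot']))[0];print(R, np.degrees(np.arctan2(R[1,0],R[0,0])))
for n in("top","side"):
    p,d=camera(n);cv2.imwrite(f"pics/{n}4.png",p)
    T=s['position']; q=proj(n,[T[0],T[1],130]);x,y=int(q[0]),int(q[1])
    cv2.imwrite(f"pics/{n}4c.png",cv2.resize(p[y-60:y+60,x-75:x+75],None,fx=5,fy=5,interpolation=2))
    P,r,c=cloud(n,d);m=(P[:,0]>540)&(P[:,0]<640)&(P[:,1]>-450)&(P[:,1]<-340)&(P[:,2]>100)&(P[:,2]<140);Q=P[m]
    if len(Q):print(n,len(Q),np.percentile(Q,[3,50,97],axis=0))
E
```

```text
[ 554.76930726 -256.81240333  199.15504826] [-0.60564619  0.20941518 -2.71050111]
[[ 5.84144423e-02  9.98292266e-01 -5.51011736e-04]
 [ 9.98292049e-01 -5.84139371e-02  8.92327541e-04]
 [ 8.58616919e-04 -6.02195451e-04 -9.99999450e-01]] 86.65119141831356
side 184 [[ 586.39893218 -403.87322011  100.97272467]
 [ 593.82206627 -393.16140524  123.57967512]
 [ 609.39190015 -380.40373646  130.57488405]]
```

View pics/side4c.png

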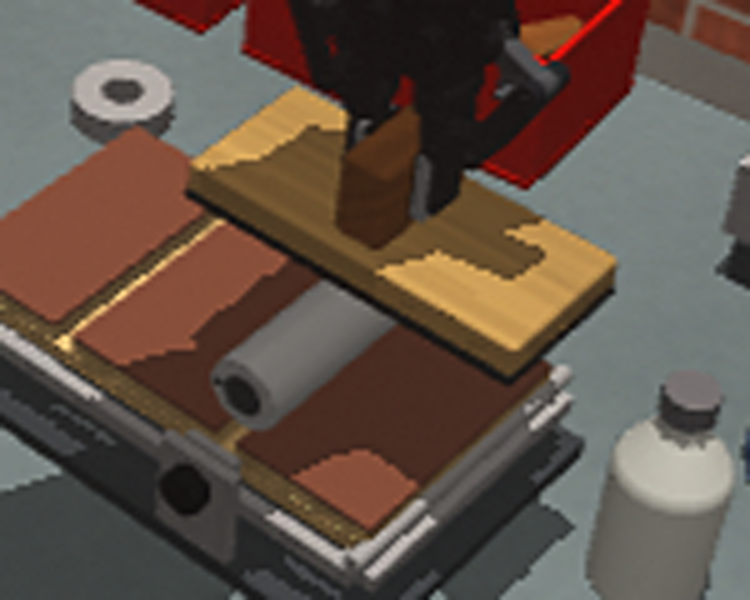

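View pics/top4.png

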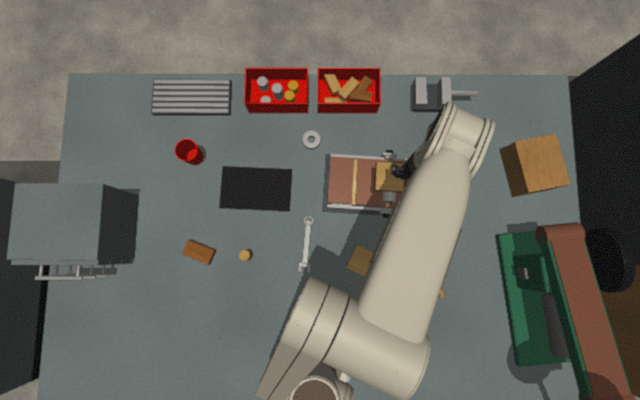

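Request:
arm_command([
  [0, 0, 0.01, 0, -1],
  [0, 0, 0.015, 0, -1],
  [0, 0, 0.015, 0, -1],
  [0, 0, 0.009, 0, -1],
  [0, 0, 0.004, 0, -1],
  [0, 0, 0.002, 0, -1],
  [0, 0, 0, 0, -1],
  [0, 0, 0, 0, -1],
  [0, 0, 0, 0, -1],
])

```text
time: 8.27
position: [555.6, -257.9, 145.3]
tool_rot: [2.285, 2.154, 0.001]
force: [0.8, 0.1, -3.2]
grip_width: 24.9
```

Request:
arm_command([
  [0, 0, 0.001, 0, -1],
  [0, 0, 0.001, 0, -1],
  [0, 0, 0, 0, -1],
])

```text
time: 8.52
position: [555.0, -257.7, 142.4]
tool_rot: [2.286, 2.155, 0.0]
force: [-0.4, -1.0, -2.8]
grip_width: 24.7
```

Request:
arm_command([
  [0, 0, 0.001, 0, -1],
  [0, 0, 0, 0, -1],
])

```text
time: 8.68
position: [554.9, -257.7, 141.1]
tool_rot: [-2.286, -2.155, 0.0]
force: [0.4, 0.1, -3.5]
grip_width: 24.8
```

Request:
arm_command([
  [0, 0, 0.001, 0, -1],
  [0, 0, 0, 0, -1],
])

```text
time: 8.85
position: [554.9, -257.6, 140.1]
tool_rot: [-2.286, -2.155, 0.0]
force: [0.4, -0.0, -3.3]
grip_width: 24.7
```

Request:
arm_command([
  [0, 0, 0.0007, 0, -1],
  [0, 0, 0, 0, -1],
])

```text
time: 9.02
position: [555.0, -257.7, 139.9]
tool_rot: [2.286, 2.155, 0.0]
force: [-0.1, -0.3, -1.1]
grip_width: 25.0
```

Request:
arm_command([
  [0, 0, 0.0005, 0, -1],
  [0, 0, 0, 0, -1],
])

```text
time: 9.18
position: [555.1, -257.7, 139.8]
tool_rot: [2.286, 2.155, 0.0]
force: [-1.2, 0.5, 2.2]
grip_width: 25.0
```

Request:
arm_command([
  [0, 0, 0.0005, 0, -1],
  [0, 0, 0, 0, -1],
])

```text
time: 9.35
position: [555.1, -257.8, 139.8]
tool_rot: [2.285, 2.154, 0.001]
force: [-2.3, 1.5, 5.0]
grip_width: 25.0
```

Request:
arm_command([
  [0, 0, 0.0003, 0, -1],
  [0, 0, 0, 0, -1],
])

```text
time: 9.52
position: [555.1, -257.7, 139.7]
tool_rot: [2.285, 2.154, 0.001]
force: [-2.2, 0.5, 6.3]
grip_width: 25.0
```

Contact is confirmed at z≈139.8, with a net force of about 9 N and a stiffness of about 6 N/mm. Starting the roll, easing up as the roller climbs out of the slot.

Request:
arm_command([
  [0.001, 0, 0.0002, 0, -1],
  [0.001, 0, 0, 0, -1],
])

```text
time: 9.68
position: [555.2, -256.7, 139.8]
tool_rot: [2.284, 2.152, -0.001]
force: [-3.1, -2.3, 6.0]
grip_width: 24.9
```

Request:
arm_command([
  [0.0015, 0, -0.0002, 0, -1],
  [0.0015, 0, -0.0002, 0, -1],
])

```text
time: 9.85
position: [555.4, -253.8, 140.1]
tool_rot: [2.285, 2.152, -0.001]
force: [-3.8, -1.1, 7.6]
grip_width: 24.8
```

Request:
arm_command([
  [0.0015, -0.0002, -0.0001, 0, -1],
  [0.0015, -0.0002, -0.0001, 0, -1],
])

```text
time: 10.02
position: [555.5, -250.6, 140.4]
tool_rot: [2.284, 2.152, -0.0]
force: [-2.4, -0.3, 6.6]
grip_width: 24.7
```

Request:
arm_command([
  [0.0015, -0.0001, -0.0001, 0, -1],
  [0.0015, -0.0001, 0, 0, -1],
])

```text
time: 10.18
position: [555.6, -247.4, 140.6]
tool_rot: [2.284, 2.152, 0.001]
force: [-2.5, -0.9, 6.1]
grip_width: 25.1
```

Request:
arm_command([
  [0.0015, -0.0001, 0.0002, 0, -1],
  [0.0015, 0, 0.0002, 0, -1],
])

```text
time: 10.35
position: [555.9, -244.3, 140.5]
tool_rot: [2.284, 2.152, 0.001]
force: [-2.6, -0.9, 8.7]
grip_width: 25.1
```

Request:
arm_command([
  [0.002, -0.0001, 0.0002, 0, -1],
  [0.002, 0, 0, 0, -1],
])

```text
time: 10.52
position: [556.1, -240.2, 140.5]
tool_rot: [2.284, 2.152, 0.002]
force: [-3.5, -0.5, 8.7]
grip_width: 25.0
```

Request:
arm_command([
  [0.003, -0.0001, 0.0, 0, -1],
  [0.003, -0.0001, 0.0001, 0, -1],
  [0.003, -0.0001, 0.0, 0, -1],
])

```text
time: 10.77
position: [556.6, -231.2, 140.5]
tool_rot: [2.283, 2.152, 0.002]
force: [-2.1, 0.9, 8.1]
grip_width: 25.1
```

Request:
arm_command([
  [0.003, -0.0001, 0.0001, 0, -1],
  [0.003, -0.0001, 0.0, 0, -1],
  [0.003, -0.0001, 0.0, 0, -1],
])

```text
time: 11.02
position: [557.1, -222.2, 140.5]
tool_rot: [2.283, 2.152, 0.003]
force: [-0.9, 0.2, 7.3]
grip_width: 24.9
```

Request:
arm_command([
  [0.003, 0, 0.0002, 0, -1],
  [0.003, 0, 0.0002, 0, -1],
  [0.003, 0, 0.0001, 0, -1],
])

```text
time: 11.27
position: [557.7, -213.3, 140.3]
tool_rot: [2.283, 2.151, 0.003]
force: [-1.1, -0.5, 9.0]
grip_width: 25.0
```

Request:
arm_command([
  [0.003, 0, 0.0001, 0, -1],
  [0.003, 0, 0.0001, 0, -1],
  [0.003, 0, 0.0001, 0, -1],
])

```text
time: 11.52
position: [558.2, -204.4, 140.2]
tool_rot: [2.283, 2.151, 0.003]
force: [-1.8, -0.2, 11.6]
grip_width: 25.0
```

Request:
arm_command([
  [0.003, 0, -0.0002, 0, -1],
  [0.003, 0, 0, 0, -1],
  [0.003, 0, 0, 0, -1],
])

```text
time: 11.77
position: [558.8, -195.3, 140.1]
tool_rot: [2.283, 2.151, 0.003]
force: [-2.6, -0.3, 9.5]
grip_width: 25.1
```

Request:
arm_command([
  [0.003, 0, 0.0, 0, -1],
  [0.003, 0, 0.0, 0, -1],
  [0.003, 0, 0.0, 0, -1],
])

```text
time: 12.02
position: [559.3, -186.4, 140.1]
tool_rot: [2.283, 2.151, 0.003]
force: [-1.0, -1.3, 8.3]
grip_width: 24.8
```

Request:
arm_command([
  [0.003, 0, 0.0001, 0, -1],
  [0.003, 0, 0.0001, 0, -1],
  [0.003, 0, 0.0001, 0, -1],
])

```text
time: 12.27
position: [559.8, -177.4, 139.8]
tool_rot: [2.283, 2.151, 0.003]
force: [-1.8, 1.1, 11.1]
grip_width: 25.1
```

Request:
arm_command([
  [0.003, 0, 0.0001, 0, -1],
  [0.003, 0, 0.0, 0, -1],
  [0.003, 0, 0.0001, 0, -1],
])

```text
time: 12.52
position: [560.4, -168.5, 139.7]
tool_rot: [2.283, 2.151, 0.003]
force: [-2.5, 0.5, 10.9]
grip_width: 24.9
```

Net is about 14 N, so I'll hold z.

Request:
arm_command([
  [0.003, 0, -0.0001, 0, -1],
  [0.003, 0, -0.0001, 0, -1],
  [0.003, 0, 0, 0, -1],
])

```text
time: 12.77
position: [561.0, -159.4, 139.8]
tool_rot: [2.283, 2.151, 0.003]
force: [-1.5, 0.2, 9.0]
grip_width: 24.8
```

Request:
arm_command([
  [0.003, 0, 0.0, 0, -1],
  [0.003, 0, 0.0, 0, -1],
  [0.003, 0, 0.0001, 0, -1],
])

```text
time: 13.02
position: [561.5, -150.5, 139.6]
tool_rot: [2.283, 2.151, 0.003]
force: [-1.8, 0.8, 9.3]
grip_width: 25.0
```

Request:
arm_command([
  [0.003, 0, 0, 0, -1],
  [0.003, 0, 0.0001, 0, -1],
  [0.003, 0, 0, 0, -1],
])

```text
time: 13.27
position: [562.0, -141.5, 139.5]
tool_rot: [2.283, 2.151, 0.003]
force: [-1.0, -0.6, 9.0]
grip_width: 24.4
```

Request:
arm_command([
  [0.003, 0, 0.0001, 0, -1],
  [0.003, 0, 0.0, 0, -1],
  [0.003, 0, 0.0001, 0, -1],
])

```text
time: 13.52
position: [562.6, -132.5, 139.4]
tool_rot: [2.283, 2.151, 0.003]
force: [-1.3, 0.6, 9.3]
grip_width: 24.9
```

```bash
python3 - <<'E'
from h import *
p,d=camera("side");cv2.imwrite("pics/side5.png",cv2.resize(p[120:270,270:470],None,fx=4,fy=4,interpolation=2))
print([bot.sense()[k] for k in('force','position','torque','tool_rot')])
E
```

```text
[array([-1.09040666,  0.89531039,  9.43605981]), array([ 562.59503282, -131.86132797,  139.33684483]), array([-0.19630285,  0.59627539, -0.03568547]), array([2.28235107, 2.15205935, 0.00320623])]
```

View pics/side5.png

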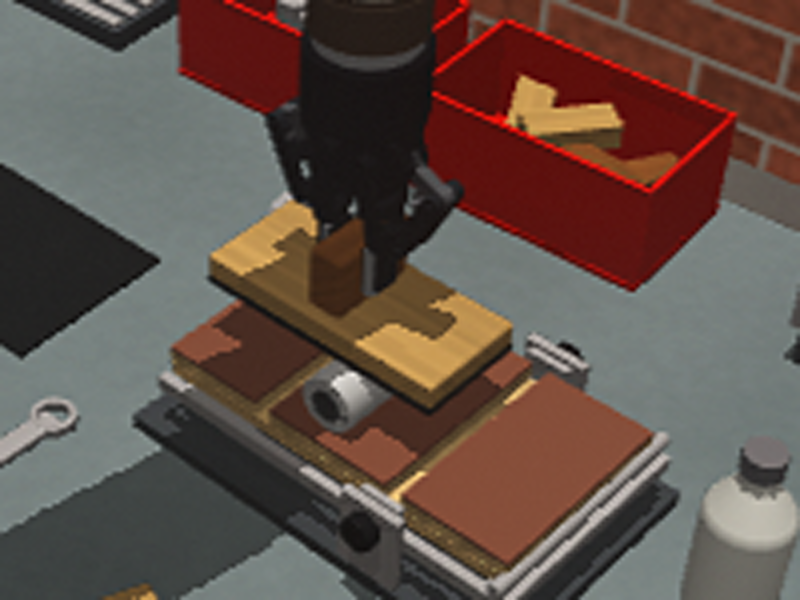

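Rolling straight, with the roller about two thirds of the way across. Continuing.

Request:
arm_command([
  [0.003, 0, 0, 0, -1],
  [0.003, 0, 0.0001, 0, -1],
  [0.003, 0, 0, 0, -1],
])

```text
time: 13.82
position: [563.1, -123.6, 139.3]
tool_rot: [2.283, 2.151, 0.002]
force: [-1.9, 0.3, 8.4]
grip_width: 24.7
```

Request:
arm_command([
  [0.003, 0, 0.0001, 0, -1],
  [0.003, 0, 0.0, 0, -1],
  [0.003, 0, 0.0001, 0, -1],
])

```text
time: 14.07
position: [563.7, -114.6, 139.1]
tool_rot: [2.282, 2.151, 0.003]
force: [-1.9, -0.7, 10.5]
grip_width: 24.7
```

Request:
arm_command([
  [0.003, 0, 0, 0, -1],
  [0.003, 0, 0.0001, 0, -1],
  [0.003, 0, 0, 0, -1],
])

```text
time: 14.32
position: [564.2, -105.6, 139.0]
tool_rot: [2.282, 2.151, 0.003]
force: [-1.5, -0.4, 9.7]
grip_width: 24.9
```

Request:
arm_command([
  [0.003, 0, 0, 0, -1],
  [0.003, 0, 0.0001, 0, -1],
  [0.003, 0, 0, 0, -1],
])

```text
time: 14.57
position: [564.7, -96.6, 138.8]
tool_rot: [2.282, 2.151, 0.002]
force: [-2.1, 0.5, 10.4]
grip_width: 24.7
```

Request:
arm_command([
  [0.003, 0, 0.0001, 0, -1],
  [0.003, 0, 0.0, 0, -1],
  [0.003, 0, 0.0001, 0, -1],
])

```text
time: 14.82
position: [565.3, -87.6, 138.6]
tool_rot: [2.282, 2.151, 0.002]
force: [-1.3, -0.5, 10.1]
grip_width: 24.7
```

Request:
arm_command([
  [0.003, 0, 0, 0, -1],
  [0.003, 0, 0.0001, 0, -1],
  [0.003, 0, 0, 0, -1],
])

```text
time: 15.07
position: [565.8, -78.6, 138.5]
tool_rot: [2.282, 2.151, 0.002]
force: [-2.0, 0.5, 9.1]
grip_width: 24.9
```

Request:
arm_command([
  [0.003, 0, 0, 0, -1],
  [0.003, 0, 0.0001, 0, -1],
  [0.003, 0, 0, 0, -1],
])

```text
time: 15.32
position: [566.3, -69.7, 138.4]
tool_rot: [2.282, 2.151, 0.002]
force: [-1.2, -0.5, 9.3]
grip_width: 24.9
```

Request:
arm_command([
  [0.002, 0, 0.0001, 0, -1],
  [0.002, 0, 0, 0, -1],
])

```text
time: 15.48
position: [566.6, -65.6, 138.3]
tool_rot: [2.282, 2.151, 0.002]
force: [-2.2, 0.0, 9.9]
grip_width: 24.8
```

Request:
arm_command([
  [0.0015, 0, 0, 0, -1],
  [0.0015, 0, 0, 0, -1],
])

```text
time: 15.65
position: [566.7, -62.7, 138.3]
tool_rot: [2.282, 2.151, 0.002]
force: [-1.2, -0.5, 8.4]
grip_width: 24.8
```

Request:
arm_command([
  [0.0015, 0, 0.0001, 0, -1],
  [0.0015, 0, 0.0001, 0, -1],
])

```text
time: 15.82
position: [566.9, -59.7, 138.1]
tool_rot: [2.282, 2.151, 0.002]
force: [-1.7, 1.2, 10.1]
grip_width: 25.0
```

Request:
arm_command([
  [0.001, 0, 0.0001, 0, -1],
  [0.001, 0, 0.0001, 0, -1],
])

```text
time: 15.98
position: [567.1, -57.6, 138.0]
tool_rot: [2.282, 2.151, 0.003]
force: [-1.8, 1.0, 10.1]
grip_width: 24.8
```

Request:
arm_command([
  [0.001, 0, 0.0001, 0, -1],
  [0.001, 0, 0.0001, 0, -1],
])

```text
time: 16.15
position: [567.2, -55.5, 137.9]
tool_rot: [2.282, 2.151, 0.003]
force: [-1.4, 0.6, 10.7]
grip_width: 24.8
```

Request:
arm_command([
  [0.001, 0, 0.0001, 0, -1],
  [0.001, 0, 0.0001, 0, -1],
])

```text
time: 16.32
position: [567.3, -53.3, 137.7]
tool_rot: [2.282, 2.152, 0.004]
force: [-1.7, 1.6, 9.9]
grip_width: 24.7
```

Request:
arm_command([
  [0.001, 0, 0.0001, 0, -1],
  [0.001, 0, 0.0001, 0, -1],
])

```text
time: 16.48
position: [567.4, -51.2, 137.5]
tool_rot: [2.282, 2.152, 0.004]
force: [-1.4, 1.2, 9.9]
grip_width: 24.7
```

Request:
arm_command([
  [0.001, 0, 0.0001, 0, -1],
  [0.001, 0, 0.0001, 0, -1],
])

```text
time: 16.65
position: [567.6, -49.0, 137.3]
tool_rot: [2.283, 2.152, 0.004]
force: [-2.4, 1.5, 10.1]
grip_width: 24.9
```

Request:
arm_command([
  [0.001, 0, 0.0001, 0, -1],
  [0.001, 0, 0.0001, 0, -1],
])

```text
time: 16.82
position: [567.7, -46.9, 137.0]
tool_rot: [2.283, 2.152, 0.004]
force: [-1.3, 1.1, 9.6]
grip_width: 24.5
```

```bash
python3 - <<'E'
from h import *
p,d=camera("side");cv2.imwrite("pics/side6.png",cv2.resize(p[120:270,270:470],None,fx=4,fy=4,interpolation=2))
print([bot.sense()[k] for k in('force','position')])
E
```

```text
[array([-2.52664098,  2.1664076 ,  9.86122147]), array([567.68353834, -46.86663655, 136.98575871])]
```

View pics/side6.png

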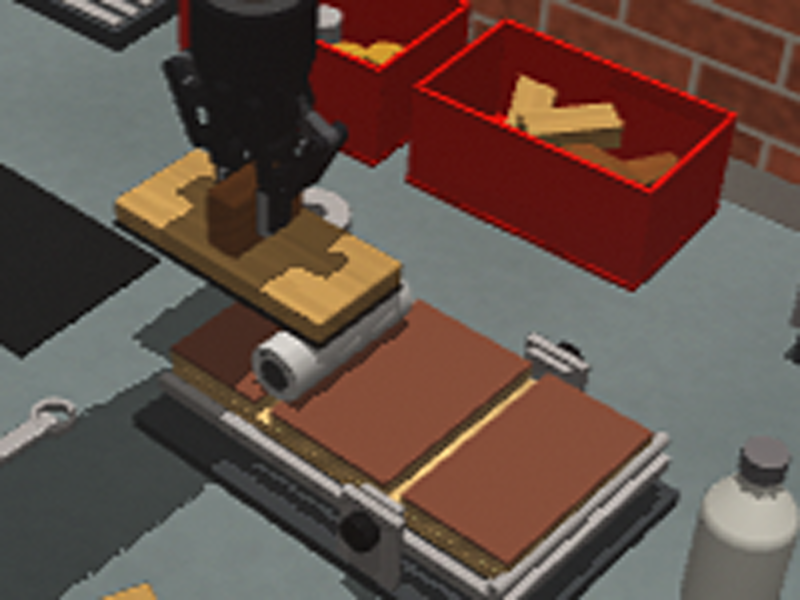

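The roller (end face at about (275,370) in the crop) is on the edge of the slot and sinking in. Fy is still pulling forward, so I'll keep going in small steps.

Request:
arm_command([
  [0.001, 0, 0.0001, 0, -1],
  [0.001, 0, 0.0001, 0, -1],
])

```text
time: 17.03
position: [567.7, -46.0, 136.8]
tool_rot: [2.282, 2.151, 0.001]
force: [-1.4, -1.3, 9.3]
grip_width: 24.8
```

Request:
arm_command([
  [0.001, 0, 0.0001, 0, -1],
  [0, 0, 0, 0, -1],
])

```text
time: 17.2
position: [567.8, -45.5, 136.6]
tool_rot: [2.282, 2.15, 0.0]
force: [-2.8, -0.7, 10.8]
grip_width: 24.9
```

Fy has flipped and the block is lagging its command, so the roller is seated. I'll relieve slightly, then lift straight up.

Request:
arm_command([
  [-0.0012, 0, 0, 0, -1],
  [0, 0, 0, 0, -1],
])

```text
time: 17.37
position: [567.8, -46.4, 136.7]
tool_rot: [2.282, 2.15, 0.002]
force: [-2.1, -0.8, 10.0]
grip_width: 25.1
```

Request:
arm_command([
  [0, 0, -0.0007, 0, -1],
  [0, 0, -0.0007, 0, -1],
  [0, 0, -0.001, 0, -1],
  [0, 0, -0.001, 0, -1],
  [0, 0, -0.002, 0, -1],
  [0, 0, -0.005, 0, -1],
  [0, 0, -0.01, 0, -1],
  [0, 0, -0.02, 0, -1],
  [0, 0, -0.02, 0, -1],
  [0, 0, 0, 0, -1],
])

```text
time: 18.2
position: [568.3, -45.0, 198.6]
tool_rot: [2.282, 2.152, 0.008]
force: [0.5, -0.9, -2.1]
grip_width: 24.8
```

```bash
python3 - <<'E'
from h import *
for n in("side","top"):
    p,d=camera(n);cv2.imwrite(f"pics/{n}7.png",cv2.resize(p[120:270,270:470],None,fx=4,fy=4,interpolation=2))
s=bot.sense();print([s[k] for k in('force','position','grip_width')])
R=cv2.Rodrigues(np.array(s['tool_rot']))[0];print(R[:,2],np.degrees(np.arctan2(R[1,0],R[0,0])))
E
```

```text
[array([ 0.01732465,  0.31908809, -4.39493358]), array([566.57734843, -44.97023683, 194.76465492]), 25.083722320065238]
[ 1.37013182e-03  2.79461216e-04 -9.99999022e-01] 86.62641744230338
```

View pics/side7.png

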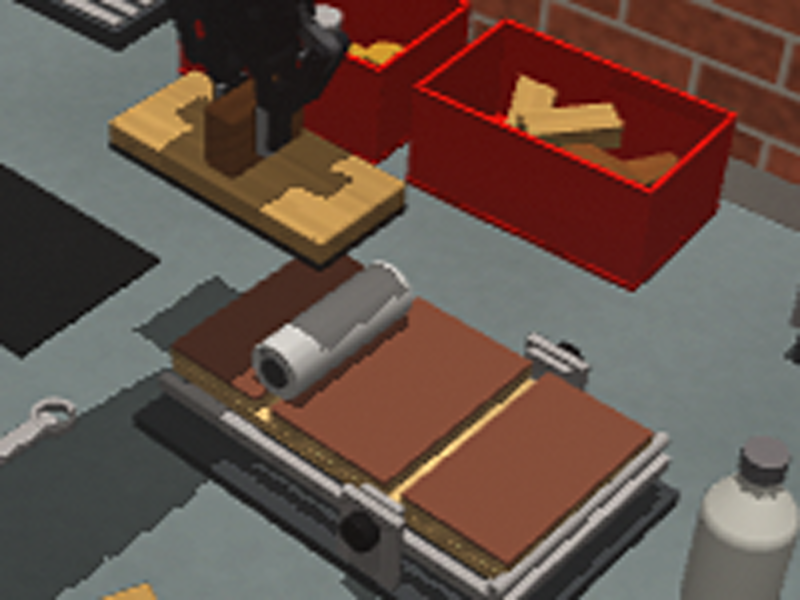

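The roller is resting straight in the far slot and the block is clear of it. Returning the block to its mat.

Request:
arm_command([
  [0.01, -0.002, 0, -1.1, -1],
  [0.02, -0.0025, 0, 0, -1],
  [0.03, -0.003, 0, 0, -1],
  [0.03, -0.003, 0, 0, -1],
  [0.03, -0.003, 0, 0, -1],
  [0.03, -0.003, 0, 0, -1],
  [0.03, -0.003, 0, 0, -1],
  [0.03, -0.003, 0, 0, -1],
  [0.02, -0.0015, 0, 0, -1],
  [0.01, -0.0006, 0, 0, -1],
])

```text
time: 19.13
position: [549.4, 199.0, 192.4]
tool_rot: [-2.258, -2.18, 0.004]
force: [-0.0, -0.6, -3.1]
grip_width: 25.3
```

Request:
arm_command([
  [0.0025, 0, 0, 0, -1],
  [0, 0, 0, 0, -1],
  [0, 0, 0, 0, -1],
  [0, 0, 0, 0, -1],
])

```text
time: 19.47
position: [551.4, 196.8, 194.1]
tool_rot: [2.267, 2.175, -0.001]
force: [0.7, 0.4, -2.5]
grip_width: 24.6
```

```bash
python3 - <<'E'
from h import *
s=bot.sense();print([s[k] for k in('force','position','grip_width')])
R=cv2.Rodrigues(np.array(s['tool_rot']))[0];print(R[:,2],np.degrees(np.arctan2(R[1,0],R[0,0])))
E
```

```text
[array([ 0.68399789,  0.35930259, -2.50907269]), array([551.39472379, 196.76348957, 194.14629219]), 24.557514758965926]
[-6.37951256e-04 -6.73231063e-04 -9.99999570e-01] 87.62377962637242
```

Request:
arm_command([
  [0.0015, 0.001, 0.01, 0, -1],
  [0, 0, 0.02, 0, -1],
  [0, 0, 0.025, 0, -1],
  [0, 0, 0.025, 0, -1],
  [0, 0, 0.025, 0, -1],
  [0, 0, 0.02, 0, -1],
  [0, 0, 0.015, 0, -1],
  [0, 0, 0.008, 0, -1],
  [0, 0, 0, 0, -1],
  [0, 0, 0, 0, -1],
])

```text
time: 20.3
position: [552.6, 199.1, 46.2]
tool_rot: [-2.266, -2.176, 0.001]
force: [-0.3, -0.2, -2.8]
grip_width: 25.0
```

Request:
arm_command([
  [0, 0, 0.003, 0, -1],
  [0, 0, 0.002, 0, -1],
  [0, 0, 0, 0, -1],
  [0, 0, 0, 0, -1],
])

```text
time: 20.63
position: [552.8, 199.8, 42.1]
tool_rot: [2.265, 2.177, 0.002]
force: [-0.1, -0.2, -3.5]
grip_width: 24.8
```

Request:
arm_command([
  [-0.0012, 0, 0.003, 0, -1],
  [0, 0, 0.002, 0, -1],
  [0, 0, 0, 0, -1],
  [0, 0, 0, 0, -1],
])

```text
time: 20.97
position: [552.2, 198.3, 36.1]
tool_rot: [-2.265, -2.177, 0.001]
force: [0.1, 0.0, -3.1]
grip_width: 25.2
```

Request:
arm_command([
  [0, 0, 0.001, 0, -1],
  [0, 0, 0.001, 0, -1],
  [0, 0, 0, 0, -1],
])

```text
time: 21.22
position: [552.6, 198.5, 34.9]
tool_rot: [2.265, 2.177, 0.001]
force: [-0.7, 0.0, 1.1]
grip_width: 24.7
```

Contact with the mat at z=34.9, the same height as at the grasp. Opening the gripper and then rising straight up.

Request:
arm_command([
  [0, 0, 0, 0, -0.35],
  [0, 0, 0, 0, -0.2],
  [0, 0, 0, 0, 0],
  [0, 0, 0, 0, 0.5],
  [0, 0, 0, 0, 1],
  [0, 0, 0, 0, 1],
  [0, 0, 0, 0, 1],
  [0, 0, 0, 0, 1],
])

```text
time: 21.88
position: [552.4, 198.4, 34.4]
tool_rot: [2.265, 2.177, -0.0]
force: [0.6, 0.1, -0.1]
grip_width: 85.1
```

Request:
arm_command([
  [0, 0, -0.005, 0, 1],
  [0, 0, -0.015, 0, 1],
  [0, 0, -0.03, 0, 1],
  [0, 0, -0.03, 0, 1],
  [0, 0, -0.03, 0, 1],
  [0, 0, -0.03, 0, 1],
  [0, 0, -0.03, 0, 1],
  [0, 0, -0.02, 0, 1],
  [0, 0, -0.01, 0, 1],
  [0, 0, 0, 0, 1],
])

```text
time: 22.72
position: [553.8, 198.9, 237.6]
tool_rot: [2.263, 2.175, 0.008]
force: [1.0, -0.9, -0.1]
grip_width: 85.4
```

Request:
arm_command([
  [0.005, -0.025, 0, 0, 1],
  [0.01, -0.03, 0, 0, 1],
  [0.01, -0.03, 0, 0, 1],
  [0.01, -0.03, 0, 0, 1],
  [0.01, -0.03, 0, 0, 1],
  [0.01, -0.03, 0, 0, 1],
  [0.01, -0.03, 0, 0, 1],
  [0.01, -0.02, 0, 0, 1],
  [0.005, -0.01, 0, 0, 1],
  [0, 0, 0, 0, 1],
])

```text
time: 23.55
position: [318.6, 287.9, 233.2]
tool_rot: [-2.261, -2.18, 0.004]
force: [-0.4, -0.5, 0.5]
grip_width: 85.5
```

```bash
python3 - <<'E'
from h import *
for n in("side","top"):
    p,d=camera(n);cv2.imwrite(f"pics/{n}1.png",p);np.save(f"pics/{n}1d.npy",d)
s=bot.sense();print([s[k] for k in('time','force','position','grip_width')])
E
python3 m.py
```

```text
[23.65, array([ 0.357308  , -0.70272003,  0.66928063]), array([320.88435911, 287.53999741, 233.60858282]), 85.3204028100532]
top
 bench z 1.461779978210993 3.6993676592711817
 mat 1194 ((554.5780639648438, 200.728515625), (223.80157470703125, 135.0640106201172), 87.67288970947266)
  sole 1179 27.16440450081551 ((554.67138671875, 200.39068603515625), (180.5020751953125, 80.8893051147461), 87.73905944824219) [553.85 199.44]
  handle 185 71.65632700857698 ((554.0894165039062, 199.33131408691406), (62.747615814208984, 27.88247299194336), 0.2795981168746948) [554.02 199.76]
 platen 3168 [-0.   -0.   70.34] std 2.451885289571634 slopes deg [-0.   -0.19]
  rect ((565.739990234375, -170.449462890625), (269.1922302246094, 144.45721435546875), 86.57543182373047)
 roller 470 ((561.968505859375, -114.96443176269531), (39.645233154296875, 111.10435485839844), 86.61673736572266) 112.80533063120565
side
 bench z -1.3720837495452305 3.217322720566375
 mat 1029 ((551.3869018554688, 194.51681518554688), (230.69345092773438, 139.87657165527344), 87.73092651367188)
  sole 901 23.928071612390177 ((553.76
[... 1005 characters left out ...]
2 70.7 | -184 274 70.9 | -162 274 70.6 | -140 174 70.7 | -118 14 78.8 | -96 153 70.7 | -74 270 70.5 | -52 269 70.5 | -30 39 70.4 | 
side glue 905 [ 572.19 -418.15   23.71  584.86 -397.36   79.66  609.45 -370.08  129.28]
side collar 233 [687.37 -10.     9.36 713.08  18.12  17.36 740.44  43.28  20.8 ]
side look 394 [ 268.51 -212.95   51.59  296.71 -193.82   64.08  326.15 -171.96   67.57]
side wr 293 [325.86 -37.15   4.16 428.72  26.08   6.21 506.08  86.01  11.71]
bench [  1.15 -12.14  -0.94] 5676
-294 345 68.8 | -272 332 69.0 | -250 320 68.6 | -228 252 67.7 | -206 366 67.8 | -184 293 68.4 | -162 297 68.3 | -140 352 68.8 | -118 67 71.1 | -96 40 69.9 | -74 201 67.7 | -52 250 67.6 | -30 13 67.4 |
```

View pics/side1.png

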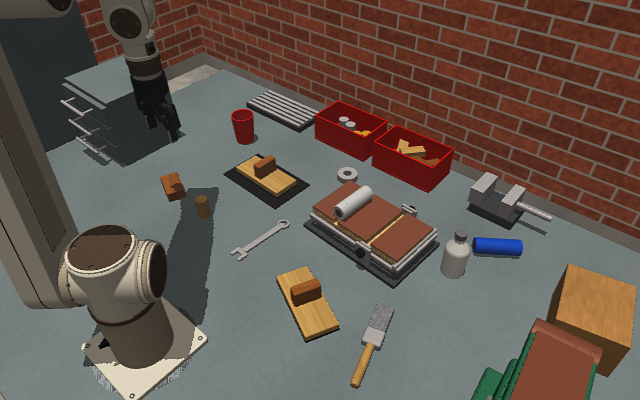

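View pics/top1.png

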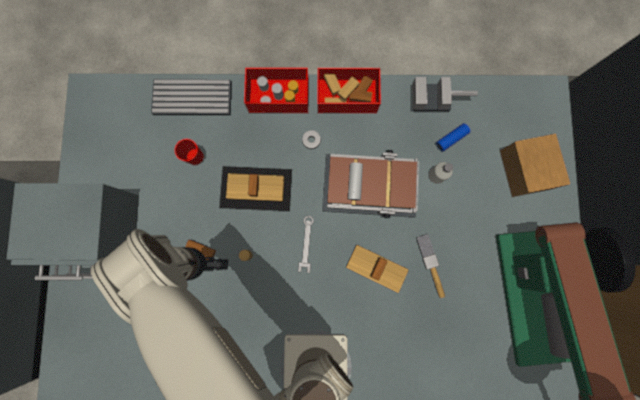

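The roller is at (355,180) in the top view, in the far slot, having moved 104 mm along the board. The block sits at (255,187), about 1 mm and 0.1° off the mat's middle. The bystanders look unmoved, so I'm handing in.

```bash
python3 -c "
from bench import *
print(sign_off())"
```

```text
the job is handed in; nothing more can be done
None
```

I rolled the roller from the near slot to the far slot under the push block, put the block back on its mat, and handed the job in. It took about 24 s of the 67 s; no verdict is reported.

- **Pressing force:** Once the roller was moving, the net force at the readings was mostly 11–14 N, with a low of about 9 N while it climbed out of the near slot and a high of about 14.5 N. That assumes the block weighs about 3 N. I only saw the force at the end of each move, with roughly 1 N of noise, so I did not check for brief peaks between readings.
- **Roller:** The last pictures show it resting in the far slot. It moved about 104 mm along the board, against 105 mm expected, and lies parallel to the slot. I pushed until it seated, eased back 1.2 mm and lifted straight up. The gripper did not touch it.
- **Block:** It is within about 1 mm and 0.1° of the mat's middle by the top camera. The side camera reads a few millimetres different, because it sees less of the block and the two calibrations disagree by about 3–6 mm. It touched the mat at the same height it was picked up from, so it sits flat.
- **Other things:** The glue, collar, wrench and the look-alike block measured unchanged. The can, brush, offcut, dowel and blue roller look unmoved in the pictures. To stay about 13 mm clear of the glue bottle, I started with the handle 36 mm behind the roller.
- **Possible uneven pressing:** The one wrist-torque reading I looked at, partway through the roll, suggests the sole pressed more towards one end of the roller. It still rolled straight.

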